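Fetch the lid from the catch drawer and cover the pot

ROBOT

A 6-joint arm with a two-finger parallel gripper is mounted at the origin on the work surface. World frame = base frame: x ahead of the robot, y to its left, z up, the work surface at z = 0. Lengths are in mm, angles in rad, forces in N, time in s.
With the tool pointing down it reaches from about 350 to 850 mm from the base axis. Payload 8.1 kg.
Tool frame: the origin (TCP) lies at the very end of the fingers, on their centre line; the grasp point (between the pads) lies 19 mm behind it (ctrl.tcp_to_grasp is the distance from the TCP to the grasp point, in mm); z points along the fingers, y is the line along which they close (so a half turn about z gives the same grasp; the last joint's range is limited). The gripper opens to 85 mm and grips with 20 to 120 N. Pads are 22 mm wide; open, the fingers measure 114 mm over their backs; the gripper's body (76 mm by 85 mm) begins 54 mm behind the grasp point. The pads swing forward as they close: fully open they stand 13 mm farther back than shut.
Start: joints at [-1.221, 0.13, 1.488, -0, 1.523, -0.085], TCP at [252.757, -544.168, 231.292] pointing down, gripper open.
Joint ranges: [-2.96, 2.96], [-0.89, 2.26], [0.02, 2.5], [-1.34, 4.48], [0, 2.73], [-2.66, 2.66]. Speed limits (rad/s): [2.39, 2.39, 2.79, 3.14, 3.14, 3.14].

INTERFACE

Orientations are given as [roll, pitch, yaw] about the fixed x, y, z axes, in that order (R = Rz(yaw) Ry(pitch) Rx(roll)).
In Python, from rig import ctrl, eyes, close_job gives the robot as it stands.
- The arm moves only by the tool play_rows, never from a script. Its argument "deltas" is a list of rows, each an object with "offset": the shift along the world's x, y, z in cm, a list of three; "turn": the turn, a rotation vector about the world's x, y, z in degrees, a list of three; "hand": the opening, from 0 (shut) to 1 (fully open). In form: [{"offset": [tx, ty, tz], "turn": [rx, ry, rz], "hand": hand}, ...]. A call has 1 to 20 rows; each row is the pose to reach, as a shift and turn from the pose commanded when the call began; what a row does not reach only later rows make up. A row lasts 1/8 s, in which the tool goes at most 62.5 mm and 10.7 degrees, less where a joint would pass 70% of its speed; a pose out of reach is approached as far as the arm can. A call with a gripper value outside its range is refused whole. The fingers move at their own pace and stop on an object; "grip_force" is the grip in N (left out, the last holds). Time passes only in rows, so rows that repeat a pose let the fingers close. It gives the time, the measured TCP pose, the force, the opening and the grip force at its end, in the units of the state.
- ctrl.observe(): the state, without advancing time (a new reading comes with each control period).
- eyes.capture(name): name is "scene" or "top" or "wrist"; returns a dict with "pixels" (420x560x3 uint8, red, green, blue), "fx", "fy", "cx", "cy" (pixels), "dist_coeffs" ([k1, k2, p1, p2, k3] as OpenCV has them; the pictures are not rectified), "R" (3x3) and "t" (3): a world point X has camera coordinates R X + t. Camera axes: x right, y down, z forward; pixel columns grow to the right and rows downward; lengths in mm; the calibration is good to about 2 mm. A picture is of the moment at which its call begins. There is no depth.
- close_job(): hands the job in; it is judged then, once.
The state is a dict: "t": time; "qpos": joint angles; "joint_vel": joint speeds; "joint_efforts": joint torques, N m; "tool_pos": TCP position; "ee_rot": TCP orientation; "ft_force": force on the tool from outside, world axes, zero at the start; "wrist_torque": the same for the moment, N m; "opening": finger opening in mm; "finger_force": force on a finger pad.
Only numpy, scipy, OpenCV 4.12 (cv2) and the standard library are available. Lean on these libraries where they do the work, as an engineer would, in place of code of your own. Each camera call takes 0.05 s, during which the arm holds its last target. There are 200 camera calls.

TASK

Cover the white pot for the night: its wooden lid is kept in the sprung drawer of the little brass-and-dark-wood cabinet. Use the wooden release rod from its brass stand to push the red catch down through the small hole in the cabinet's top until the drawer springs open, and hang the rod back in its stand when it has done its work. Take out the lid and set it gently on the pot so that it sits fully down and level, and do not shove or tip over the food, mug and jar standing around.

Things in the scene. Friction and masses are not known exactly. Their poses are not given: they have to be found in the camera images.
- cabinet: fixed lid cabinet with brass sides and a dark wooden top, 190 mm deep (x) by 200 wide (y) by 95 high; origin under its centre on the counter, z up. The drawer front closes its -x side (facing the robot); the hole for the catch is in the top on its +y side.
- catch_hole (a point): centre of the 22 mm round hole (brass-ringed) in the cabinet's top, at the top surface, 95 mm above the counter; at (-30, 68, 95) mm in the cabinet's frame. The top is 10 mm thick, free space below down to the catch. Axes as the cabinet's.
- bolt (a joint): the red spring catch under the hole, an upright 16 mm round post sliding vertically; value in m: 0 up (locked), grows as it is pressed down, stop at 0.016. Its top lies 35 mm below the cabinet's top surface at 0. Spring about 4 N at 0, 10 N at 0.016. From 0.010 on the drawer is free; let go, it springs up again without holding an open drawer.
- bolt_top (a point): centre of the top face of the red catch, seen down the hole; goes down with it.
- drawer (a joint): spring drawer, no handle; value in m: 0 shut, grows as it slides out along the cabinet's -x. With the catch down it springs out by itself within about 1.5 s to its stop at 0.155 and stays there, pushed by its spring (6 N shut, 2 N open). Its brass front is 190 mm wide and reaches 72 mm above the counter.
- drawer_mid (a point): centre of the drawer's inner floor, 11 mm above the counter; at (-13, -24, 11) mm in the cabinet's frame when shut, moves with the drawer. Inside 128 by 128 mm, side walls reaching 21 mm above the counter; at the middle of its +y wall stands a steel plate 12 mm wide, up to 64 mm above the counter.
- lid: loose round wooden lid, 0.18 kg, origin at the centre of its underside, z up. Locating disc 94 mm across, 8 high; on it a flange 120 across, from 8 to 14 mm above the origin; a dark round knob 26 across from 14 to 48 mm. It lies knob up on the drawer's floor and rides out with it.
- pot: loose white ceramic pot, 116 mm across, 85 mm high, 5 mm wall (mouth 106 mm), 0.6 kg; origin at the centre of its underside, z up. Stands open on the counter on one side of the cabinet.
- pot_rim (a point): centre of the pot's mouth at the height of the rim, 85 mm above its origin. With the lid seated the flange rests on the rim, the lid's origin 8 mm below this point.
- stand: fixed brass stand, 100 by 100 mm base, top plate 80 by 80 mm with its upper side 93 mm above the counter; origin under its centre. On the other side of the cabinet from the pot.
- stand_hole (a point): centre of the 22 mm round hole through the stand's top plate, at the plate's upper side.
- rod: loose wooden release rod, 138 mm long, 0.1 kg; origin at the dowel's lower end (tip), z up along the rod. From the tip: dowel 14 mm across, 70 long; brass collar 40 across from 70 to 78; dark square handle 24 by 24 (sides along its x and y) from 78 to 138. It hangs upright in the stand, collar resting on the plate, tip 70 mm below the plate's upper side.
- tart_a: quiche tart, 100 mm across, 32 mm high, loose bystander; origin under its centre
- tart_b: quiche tart, 100 mm across, 32 mm high, loose bystander; origin under its centre
- tart_c: small quiche tart, 84 mm across, 32 mm high, loose bystander; origin under its centre
- roll: filled bread roll, 106 mm across, 60 mm high, loose bystander; origin under its centre
- croissant: croissant, about 145 mm long, 52 mm high, loose bystander; origin under its centre
- mug: blue mug, 76 mm across, 85 mm high, loose bystander; origin under its centre
- jar: closed amber glass jar, 70 mm across, 100 mm high, loose bystander; origin under its centre
Not all that is in view belongs to the job. There is more than one size of the rod; the one meant has the size given above.

How it is judged (in metres and radians):
On the way, in this order (a step that is already met when the one before it is completed fails the run):
1. the rod's tip, through the hole, has pushed the red catch down far enough to free the drawer (value of joint bolt above 0.0095 m and distance between rod and bolt_top below 0.012 m).
2. the drawer has sprung open (value of joint drawer above 0.14 m), for 0.2 s.
At the end, for the whole second after the job is handed in: Lid seated on the upright pot: centre within 10 mm, its origin 5 to 11 mm below the rim, level within 0.05 rad. Rod hung upright (0.1 rad) in its stand, tip over 65 mm below the plate's upper side. All at rest (horizontal distance between lid and pot_rim below 0.01 m and z of lid in the frame of pot_rim between -0.011 and -0.005 m and angle between the z axis of lid and the z axis of pot, either way round below 0.05 rad and angle between lid's own z axis and vertical below 0.06 rad and angle between pot's own z axis and vertical below 0.05 rad and height (world z) of pot below 0.005 m and linear speed of each of lid, pot, rod below 0.02 m/s and horizontal distance between rod and stand_hole below 0.01 m and z of rod in the frame of stand_hole below -0.065 m and angle between rod's own z axis and vertical below 0.1 rad); the robot touches nothing.
It fails at once if the lid is dropped or slammed onto the pot (faster than 0.5 m/s as it meets the rim, a fall of over about 12 mm) (horizontal distance between lid and pot_rim below 0.05 m and z of lid in the frame of pot_rim between -0.02 and 0.01 m and linear speed of lid above 0.5 m/s).
It fails at once if a bystander (food, mug or jar) is moved more than 40 mm or tipped over (distance of any of tart_a, tart_b, tart_c, roll, croissant, mug, jar from where it was at the start of the episode above 0.04 m or angle between any of tart_a, tart_b, tart_c, roll, croissant, mug, jar's own z axis and vertical above 0.5 rad).
It also fails if it takes over 58 s, if anything falls off the work surface, if the arm or the gripper's body presses on something with over 40 N, if the wrist force passes 120 N, or if a joint passes its speed limit or range.

## Working session

There is one attempt and no reset: what is moved stays moved. The work goes in short steps, Python scripts to look and compute and a tool call to move; the robot and the scene stay as the last step left them, time stands still between calls to the robot, and variables do not carry over. Pictures are saved under pics/ and viewed, at most 10 in all, crops included, and the job is handed in when it is done.

Besides the shell and the picture viewer there is one more tool, called after ">>>" as name(argument=value, ...) on one line, values as JSON. play_rows: Moves the arm, as the interface text tells. Its arguments: {"type":"object","properties":{"deltas":{"type":"array","items":{"type":"object","properties":{"offset":{"type":"array","items":{"type":"number"}},"turn":{"type":"array","items":{"type":"number"}},"hand":{"type":"number"}}}},"grip_force":{"type":"number"}},"required":["deltas"]}

```bash
mkdir -p pics; cat > h.py <<'E'
import numpy as np, cv2, pickle
from rig import ctrl, eyes, close_job
def cap(n, f=None):
    c=eyes.capture(n)
    if f: cv2.imwrite(f'pics/{f}.png', c['pixels'][:,:,::-1]); pickle.dump(c,open(f'{f}.pkl','wb'))
    return c
def K(c): return np.array([[c['fx'],0,c['cx']],[0,c['fy'],c['cy']],[0,0,1.]])
def ray(c,uv):
    p=cv2.undistortPoints(np.array([[uv]],float),K(c),np.array(c['dist_coeffs'],float))[0,0]
    R=np.array(c['R']);t=np.array(c['t'])
    return -R.T@t, R.T@np.array([p[0],p[1],1.])
def onz(c,uv,z):
    o,d=ray(c,uv); return o+d*(z-o[2])/d[2]
def tri(*cu):
    A=0;b=0
    rs=[ray(c,u) for c,u in cu]
    for o,d in rs:
        d=d/np.linalg.norm(d);P=np.eye(3)-np.outer(d,d);A=A+P;b=b+P@o
    X=np.linalg.solve(A,b)
    return X,[np.linalg.norm(np.cross(X-o,d/np.linalg.norm(d))) for o,d in rs]
def proj(c,X):
    r=cv2.Rodrigues(np.array(c['R'],float))[0]
    return cv2.projectPoints(np.array(X,float).reshape(-1,1,3),r,np.array(c['t'],float),K(c),np.array(c['dist_coeffs'],float))[0][:,0]
E
python3 - <<'E'
from h import *
a=cap('scene','scene0')
b=cap('top','top0')
for c in(a,b): print(-np.array(c['R']).T@c['t'],c['fx'])
s=ctrl.observe();print(s['t'],s['tool_pos'],s['ee_rot'],s['opening'],ctrl.tcp_to_grasp)
E
```

```text
[ 974.88779302 -833.90159574  895.54222408] 481.0010489088785
[ 341.68404759   21.32967063 1271.26066664] 420.1113292896401
0.1 [ 252.58112457 -543.69200746  230.3352966 ] [-3.13991858e+00 -1.44457547e-04  4.34803173e-01] 85.73845635426741 18.700000000000003
```

View pics/scene0.png

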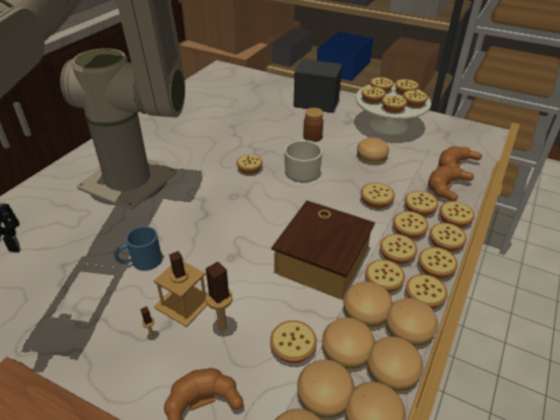

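View pics/top0.png

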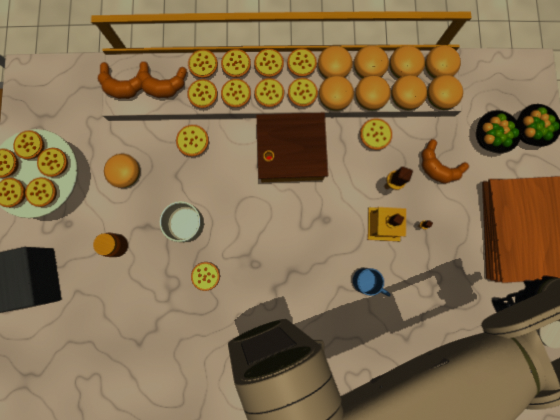

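The scene picture shows the cabinet top around (325,237) with its brass hole at (324,214), and the pot at (303,160). Rod candidates: A hangs in the stand at (178,265), B is larger and stands free at (218,290), and C is tiny at (147,318). A fits because it hangs in the brass stand and has the middle size. In the top picture the hole is at (268,156), the pot at (181,222) and the stand at (387,224). I'll confirm with an enlarged crop.

```bash
python3 - <<'E'
from h import *
a=pickle.load(open('scene0.pkl','rb'));b=pickle.load(open('top0.pkl','rb'))
A=a['pixels'][230:350,120:250,::-1];B=b['pixels'][110:270,345:475,::-1]
z=lambda I:cv2.resize(I,(400,int(400*I.shape[0]/I.shape[1])),interpolation=cv2.INTER_CUBIC)
A=z(A);B=z(B);M=np.zeros((max(len(A),len(B)),800,3),np.uint8);M[:len(A),:400]=A;M[:len(B),400:]=B
cv2.imwrite('pics/crop1.png',M)
# approx
print('hole top',onz(b,(268.5,156),95),'scene',onz(a,(324,214),95),tri((a,(324,214)),(b,(268.5,156))))
print('stand rod', onz(b,(397,219),160))
# red / brass / dark tops
def blobs(c,lo,hi,mn=60):
    h=cv2.cvtColor(c['pixels'],cv2.COLOR_RGB2HSV);m=cv2.inRange(h,lo,hi)
    n,l,s,ce=cv2.connectedComponentsWithStats(m)
    return [(s[i].tolist(),ce[i].round(1).tolist()) for i in range(1,n) if s[i,4]>mn]
def corners(c,roi,lo,hi):
    x0,y0,x1,y1=roi;h=cv2.cvtColor(c['pixels'],cv2.COLOR_RGB2HSV)[y0:y1,x0:x1];m=cv2.inRange(h,lo,hi)
    m=cv2.morphologyEx(m,cv2.MORPH_CLOSE,np.ones((7,7)))
    cs=max(cv2.findContours(m,0,2)[0],key=cv2.contourArea)
    q=cv2.approxPolyDP(cv2.convexHull(cs),6,True)[:,0]+[x0,y0]
    return q, cv2.contourArea(cs)
q,ar=corners(b,(240,110,345,195),(0,50,0),(20,255,110));print(ar,[(p.tolist(),onz(b,p,95).round(0)[:2].tolist()) for p in q])
q,ar=corners(a,(260,195,385,300),(0,50,0),(12,255,110));print(ar,[(p.tolist(),onz(a,p,95).round(0)[:2].tolist()) for p in q])
E
```

```text
hole top [639.15103383  44.92859319  95.        ] scene [640.75202813  40.74152751  95.        ] (array([639.64070641,  44.77776358,  91.59683833]), [np.float64(0.42018691621452403), np.float64(0.4201869162145935)])
stand rod [ 445.57728573 -297.08837543  160.        ]
5156.5 [([344, 110], [774.0, -178.0]), ([327, 176], [578.0, -121.0]), ([258, 183], [561.0, 76.0]), ([240, 114], [766.0, 126.0])]
4328.0 [([307, 201], [580.0, 67.0]), ([373, 222], [761.0, 72.0]), ([345, 276], [768.0, -129.0]), ([272, 248], [584.0, -130.0])]
```

View pics/crop1.png

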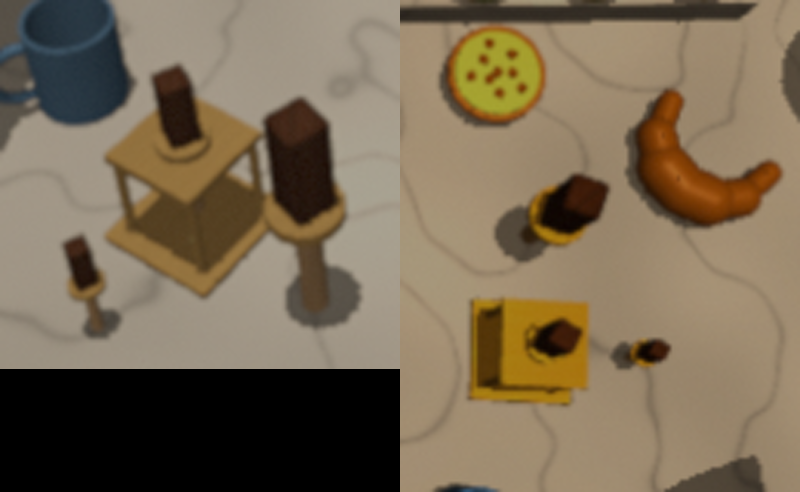

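The crop confirms the choice. A hangs in the stand's plate with its collar resting on it. B is thicker and taller and C is tiny, and both stand on the counter. I'll move over the stand and look with the wrist camera.

>>> play_rows(deltas=[{"offset":[7,12,8],"turn":[0,0,0],"hand":1},{"offset":[10,18,10],"turn":[0,0,0],"hand":1},{"offset":[10,24,11],"turn":[0,0,0],"hand":1},{"offset":[10,24,11],"turn":[0,0,0],"hand":1},{"offset":[10,24,11],"turn":[0,0,0],"hand":1},{"offset":[10,24,11],"turn":[0,0,0],"hand":1},{"offset":[10,24,11],"turn":[0,0,0],"hand":1}])

```text
t: 0.98
tool_pos: [352.5, -304.4, 340.7]
ee_rot: [-3.141, 0.001, 0.435]
ft_force: [-0.7, 0.7, 0.2]
opening: 85.4
finger_force: 0.0
```

```bash
python3 - <<'E'
from h import *
w=cap('wrist','w1');s=ctrl.observe()
print(s['t'],s['tool_pos'],s['ee_rot'],'cam',-np.array(w['R']).T@w['t'],np.array(w['R'])[2],w['fx'])
print(np.array(w['R']).round(3))
E
```

```text
1.025 [ 352.32254661 -304.64891416  340.39059604] [-3.14045677e+00  7.03619574e-04  4.34230731e-01] cam [ 413.60802395 -276.1400748   483.19720945] [-0.24153061 -0.11293484 -0.96379909] 309.06828781624387
[[ 0.421 -0.907  0.001]
 [-0.874 -0.406  0.267]
 [-0.242 -0.113 -0.964]]
```

View pics/w1.png

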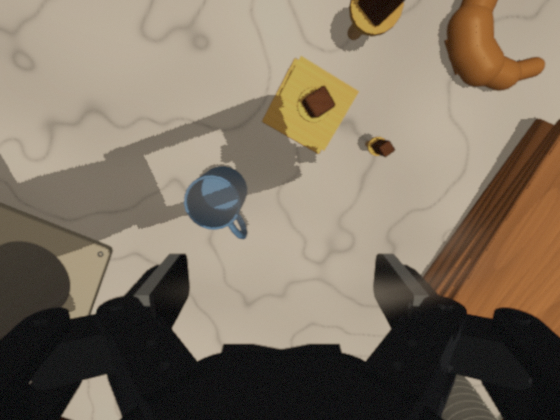

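The wrist view shows rod A's handle at (318,101) on the yellow plate, with B at (377,10), C at (380,147), the mug at (215,197) and the croissant at (480,40). Next I'll segment these.

```bash
cat >> h.py <<'E'
def mask(c,roi,lo,hi,k=3):
    x0,y0,x1,y1=roi;h=cv2.cvtColor(c['pixels'],cv2.COLOR_RGB2HSV);m=np.zeros(h.shape[:2],np.uint8)
    m[y0:y1,x0:x1]=cv2.inRange(h,lo,hi)[y0:y1,x0:x1]
    m=cv2.morphologyEx(m,cv2.MORPH_CLOSE,np.ones((k,k)))
    return max(cv2.findContours(m,0,1)[0],key=cv2.contourArea)
E
python3 - <<'E'
from h import *
w,a,b=[pickle.load(open(f+'.pkl','rb')) for f in('w1','scene0','top0')]
DK=((0,40,0),(14,255,85)); YL=((15,130,90),(32,255,255))
for n,c,rd,rp in(('w',w,(300,80,340,122),(255,50,365,160)),('a',a,(168,248,192,282),(150,255,210,325)),('b',b,(380,208,408,232),(362,200,412,245))):
    d=mask(c,rd,*DK,k=1);p=mask(c,rp,*(YL if n!='a' else ((10,80,90),(32,255,255))),k=9)
    print(n,'dark',cv2.contourArea(d),cv2.approxPolyDP(cv2.convexHull(d),1.5,True)[:,0].tolist(),cv2.minAreaRect(d))
    q=cv2.approxPolyDP(cv2.convexHull(p),4,True)[:,0]
    print(' plate',cv2.contourArea(p),q.tolist(),[onz(c,x,93)[:2].round(0).tolist() for x in q])
# brightness dump of the handle in wrist
print(cv2.cvtColor(w['pixels'],cv2.COLOR_RGB2GRAY)[82:122:2,298:342:2])
E
```

```text
w dark 89.5 [[320, 89], [316, 115], [311, 115], [303, 101], [307, 96]] ((310.5858154296875, 101.21372985839844), (15.048595428466797, 27.095373153686523), 9.090276718139648)
 plate 4990.0 [[301, 57], [357, 92], [318, 152], [263, 121], [294, 60]] [[487.0, -268.0], [480.0, -345.0], [398.0, -335.0], [403.0, -257.0], [480.0, -262.0]]
a dark 216.0 [[178, 252], [182, 260], [184, 273], [176, 276], [173, 271], [170, 255]] ((176.8513641357422, 264.1081237792969), (24.166650772094727, 11.507928848266602), 80.53767395019531)
 plate 2255.5 [[183, 261], [205, 273], [209, 306], [188, 324], [154, 307], [154, 280]] [[425.0, -263.0], [490.0, -269.0], [551.0, -341.0], [540.0, -398.0], [452.0, -398.0], [404.0, -340.0]]
b dark 80.5 [[402, 217], [400, 223], [397, 224], [389, 221], [396, 215]] ((395.9000549316406, 219.7000274658203), (11.180338859558105, 10.28591251373291), 26.56505012512207)
 plate 1183.5 [[405, 208], [405, 235], [399, 241], [367, 238], [369, 207]] [[483.0, -341.0], [406.0, -337.0], [390.0, -319.0], [400.0, -229.0], [487.0, -238.0]]
[[161 162 162 163 162 164 164 163 161 163 162 161 161 1
[... 1105 characters left out ...]
9  68  67  67  67  65  61  63
  115 157 161 161]
 [149 167 160  96  25  24  40  57  66  68  71  68  66  68  67  62  77 125
  157 162 162 161]
 [141 165 166 137  59  19  27  46  61  69  70  68  69  65  62  98 144 159
  161 161 161 162]
 [151 162 166 153 107  33  24  37  56  65  65  62  62  77 125 154 163 164
  163 161 161 162]
 [157 147 164 167 145  71  25  27  45  61  64  60 101 146 159 154 164 164
  164 161 162 160]
 [162 141 144 166 165 142  69  37  44  60  77 125 160 164 161 162 162 163
  163 165 164 162]
 [165 162 148 146 164 166 151 127 136 147 157 163 166 161 163 164 163 162
  162 162 162 163]
 [163 163 162 155 142 150 161 164 165 165 159 154 160 161 165 164 163 163
  161 160 160 161]]
```

```bash
python3 - <<'E'
from h import *
w,a,b=[pickle.load(open(f+'.pkl','rb')) for f in('w1','scene0','top0')]
g=cv2.cvtColor(w['pixels'],cv2.COLOR_RGB2GRAY);m=np.zeros_like(g);m[78:124,296:344]=((g>50)&(g<105))[78:124,296:344]*255
m=cv2.morphologyEx(m,cv2.MORPH_OPEN,np.ones((5,5)))
d=max(cv2.findContours(m,0,1)[0],key=cv2.contourArea)
r=cv2.minAreaRect(d);bx=cv2.boxPoints(r);print(r)
P=np.array([onz(w,x,161) for x in bx]);print(P.round(1),P.mean(0));e=np.diff(np.vstack([P,P[:1]]),axis=0)
print('edge',np.linalg.norm(e,axis=1),np.degrees(np.arctan2(e[:,1],e[:,0])))
print('same centre in scene/top if z=161:',proj(a,P.mean(0)),proj(b,P.mean(0)))
def show(c,x0,y0,x1,y1):print(cv2.cvtColor(c['pixels'],cv2.COLOR_RGB2GRAY)[y0:y1,x0:x1])
show(a,166,250,192,284);show(b,386,210,408,230)
E
```

```text
((319.9384460449219, 100.89231872558594), (24.80694580078125, 23.07046127319336), 60.2551155090332)
[[ 443.7 -287.1  161. ]
 [ 461.3 -300.2  161. ]
 [ 448.7 -320.3  161. ]
 [ 430.6 -307.2  161. ]] [ 446.08617097 -303.67381876  161.        ]
edge [21.92857118 23.75933752 22.31569323 23.97055445] [ -36.61231203 -122.03370417  144.00231328   57.00126578]
same centre in scene/top if z=161: [[175.58607253 254.39132025]] [[399.54154098 218.73211485]]
[[152 153 153 152 154 153 153 153 151 149 140 130 132 144 151 153 154 153
  153 153 154 153 152 150 143 140]
 [153 153 153 153 153 152 149 143 135 123 107  90  97 125 148 155 154 154
  154 153 153 153 150 146 142 144]
 [153 153 152 150 148 140 125 111  97  81  64  54  64  99 133 150 153 154
  153 153 152 151 148 145 144 147]
 [152 152 146 134 123 107  83  68  58  50  46  44  49  71 106 136 152 154
  154 152 152 149 145 144 147 150]
 [153 152 138 108  81  65  53  48  46  45  47  47  46  51  75 119 147 155
  154 153 151 147 144 146 149 151]
 [154 151 134  93  55  47  47  47  46  45  49  48  43  45  59  98 135 153
  154 152 148 144 145 148 152 15
[... 4216 characters left out ...]
3  28  34  36  37  46  88 115
  120 120 115 111]
 [ 76  91  81  43  21  13   9   9   8  11  13  17  25  31  39  67 103 119
  120 121 120 117]
 [ 96 102 112  87  56  42  26  13   9  10  14  18  25  39  59  92 117 122
  122 122 122 121]
 [101  86 107 115 110 103  78  39  25  29  47  60  69  88 102 113 119 119
  122 123 125 126]
 [116  98  93 110 122 123 115  94  82  91 104 105 108 114 120 120 121 122
  121 124 128 129]
 [123 116 104  94  93 107 122 119 111 110 118 120 120 121 122 122 122 121
  121 125 131 133]
 [123 122 119 113 108 109 116 122 120 119 121 121 120 121 122 121 120 120
  120 124 131 136]
 [122 123 123 122 121 119 121 123 123 122 122 121 121 121 121 121 120 120
  120 124 133 136]]
```

Rod A's top face comes out at (446,-303) with z about 161, and all three views agree within about 2 mm. The handle edges lie at -34.4°, so the tool yaw should be 55.6°. Next I'll grasp it.

>>> play_rows(deltas=[{"offset":[4,0,-3],"turn":[0,0,10],"hand":1},{"offset":[8,0,-7],"turn":[0,0,20],"hand":1},{"offset":[9.3,0.1,-12],"turn":[0,0,30.7],"hand":1},{"offset":[9.3,0.1,-14],"turn":[0,0,30.7],"hand":1},{"offset":[9.3,0.1,-14],"turn":[0,0,30.7],"hand":1},{"offset":[9.3,0.1,-18],"turn":[0,0,30.7],"hand":1},{"offset":[9.3,0.1,-21.5],"turn":[0,0,30.7],"hand":1},{"offset":[9.3,0.1,-22.7],"turn":[0,0,30.7],"hand":1},{"offset":[9.3,0.1,-22.7],"turn":[0,0,30.7],"hand":1},{"offset":[9.3,0.1,-22.7],"turn":[0,0,30.7],"hand":0.6},{"offset":[9.3,0.1,-22.7],"turn":[0,0,30.7],"hand":0.3},{"offset":[9.3,0.1,-22.7],"turn":[0,0,30.7],"hand":0},{"offset":[9.3,0.1,-22.7],"turn":[0,0,30.7],"hand":0},{"offset":[9.3,0.1,-22.7],"turn":[0,0,30.7],"hand":0},{"offset":[9.3,0.1,-22.7],"turn":[0,0,30.7],"hand":0},{"offset":[9.3,0.1,-22.7],"turn":[0,0,30.7],"hand":0}], grip_force=60)

```text
t: 3.02
tool_pos: [446.2, -303.5, 115.1]
ee_rot: [3.14, 0.0, 0.971]
ft_force: [0.4, -0.4, 5.9]
opening: 23.8
finger_force: 58.5
```

Opening is 23.8 mm, which matches the 24 mm handle. I'll lift straight out, go around rod B, and stop short of the hole for a close look.

>>> play_rows(deltas=[{"offset":[0,0,1.5],"turn":[0,0,0],"hand":0},{"offset":[0,0,5],"turn":[0,0,0],"hand":0},{"offset":[0,0,9.5],"turn":[0,0,0],"hand":0},{"offset":[0,2,12],"turn":[0,0,0],"hand":0},{"offset":[1,7,12],"turn":[0,0,0],"hand":0},{"offset":[4,12,12],"turn":[0,0,0],"hand":0},{"offset":[7,17,12],"turn":[0,0,0],"hand":0},{"offset":[11,22,12],"turn":[0,0,0],"hand":0},{"offset":[13.9,26.3,12],"turn":[0,0,0],"hand":0},{"offset":[13.9,26.3,12],"turn":[0,0,0],"hand":0},{"offset":[13.9,26.3,12],"turn":[0,0,0],"hand":0}])

```text
t: 4.4
tool_pos: [584.4, -40.2, 234.4]
ee_rot: [-3.141, 0.001, 0.971]
ft_force: [-0.3, -0.6, -1.0]
opening: 23.3
finger_force: 58.3
```

```bash
python3 - <<'E'
from h import *
w=cap('wrist','w2');s=ctrl.observe()
print(s['t'],s['tool_pos'],s['ee_rot'],s['ft_force'])
print(proj(w,[640,43,95]))
E
```

```text
4.45 [584.30963902 -40.89622565 234.48191782] [-3.14148327e+00  6.29828637e-04  9.70148124e-01] [ 0.43037594 -0.50488392 -0.15017166]
[[279.47602795  79.38866656]]
```

View pics/w2.png

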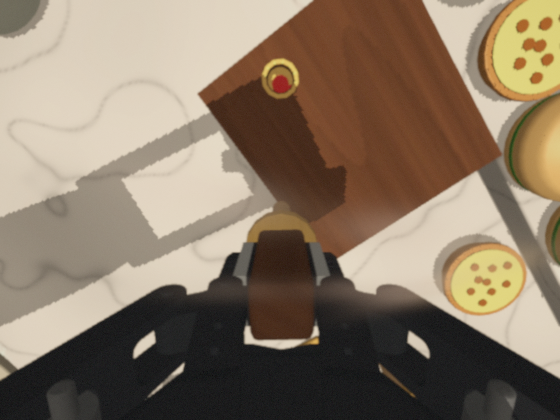

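The wrist view shows the brass ring at (280,78) with the red catch at (281,84) inside it, and the rod is held straight.

```bash
python3 - <<'E'
from h import *
w,a,b=[pickle.load(open(f+'.pkl','rb')) for f in('w2','scene0','top0')]
def ring(c,roi,lo,hi):
    x0,y0,x1,y1=roi;h=cv2.cvtColor(c['pixels'],cv2.COLOR_RGB2HSV)[y0:y1,x0:x1];m=cv2.inRange(h,lo,hi)
    p=cv2.convexHull(np.argwhere(m)[:,::-1].astype(np.int32)+[x0,y0]);return cv2.fitEllipse(p)
e=ring(w,(258,54,302,102),(18,90,110),(35,255,255));print(e)
o=[e[0]]
ea=ring(a,(314,207,336,221),(12,70,95),(35,255,255));print(ea)
eb=ring(b,(260,148,277,164),(15,120,80),(35,255,255));print(eb)
print(onz(w,e[0],95),onz(a,ea[0],95),onz(b,eb[0],95),tri((w,e[0]),(a,ea[0]),(b,eb[0])))
h=cv2.cvtColor(w['pixels'],cv2.COLOR_RGB2HSV);m=cv2.inRange(h,(0,180,80),(6,255,255))|cv2.inRange(h,(172,180,80),(180,255,255));y,x=np.nonzero(m[60:105,260:302]);print('red',x.mean()+260,y.mean()+60,onz(w,(x.mean()+260,y.mean()+60),60))
d=mask(w,(195,0,505,265),(0,60,20),(14,255,200),9)
q=cv2.approxPolyDP(cv2.convexHull(d),6,True)[:,0];print([(p.tolist(),onz(w,p,95)[:2].round(0).tolist()) for p in q])
E
```

```text
((279.88873291015625, 77.73950958251953), (37.23484420776367, 40.08153533935547), 175.18113708496094)
((325.9312438964844, 212.1487579345703), (9.70754337310791, 16.909801483154297), 72.85863494873047)
((268.25396728515625, 155.31907653808594), (11.000349044799805, 11.853527069091797), 53.281394958496094)
[641.0206838   43.87046194  95.        ] [642.10181106  49.76037833  95.        ] [641.1672204   45.61021083  95.        ] (array([641.60744615,  45.14133535,  97.71542097]), [np.float64(1.712721673550884), np.float64(2.178148285498093), np.float64(1.173684204424447)])
red 280.54185022026434 84.27753303964758 [640.56847407  42.28055254  60.        ]
[([423, 0], [767.0, 27.0]), ([502, 154], [769.0, -122.0]), ([335, 258], [592.0, -124.0]), ([275, 209], [572.0, -49.0]), ([198, 93], [576.0, 73.0]), ([308, 0], [692.0, 78.0])]
```

The hole is at (641,44) with z about 95, close to the earlier estimate. I'll move over it and insert the tip 10 mm first, checking the force.

>>> play_rows(deltas=[{"offset":[2.5,4,0],"turn":[0,0,0],"hand":0},{"offset":[5,7.5,-1],"turn":[0,0,0],"hand":0},{"offset":[5.66,8.48,-2.5],"turn":[0,0,0],"hand":0},{"offset":[5.66,8.48,-3.5],"turn":[0,0,0],"hand":0},{"offset":[5.66,8.48,-3.5],"turn":[0,0,0],"hand":0},{"offset":[5.66,8.48,-4.2],"turn":[0,0,0],"hand":0},{"offset":[5.66,8.48,-5],"turn":[0,0,0],"hand":0},{"offset":[5.66,8.48,-5.8],"turn":[0,0,0],"hand":0}])

```text
t: 5.45
tool_pos: [641.3, 44.3, 175.9]
ee_rot: [3.141, -0.0, 0.97]
ft_force: [0.6, 0.6, -1.4]
opening: 23.7
finger_force: 58.4
```

>>> play_rows(deltas=[{"offset":[0,0,-1],"turn":[0,0,0],"hand":0},{"offset":[0,0,-2],"turn":[0,0,0],"hand":0},{"offset":[0,0,-2.8],"turn":[0,0,0],"hand":0},{"offset":[0,0,-3.4],"turn":[0,0,0],"hand":0},{"offset":[0,0,-3.8],"turn":[0,0,0],"hand":0},{"offset":[0,0,-3.8],"turn":[0,0,0],"hand":0},{"offset":[0,0,-3.8],"turn":[0,0,0],"hand":0}])

```text
t: 6.32
tool_pos: [641.7, 45.0, 139.4]
ee_rot: [3.141, -0.001, 0.971]
ft_force: [-2.4, 1.2, 7.1]
opening: 23.5
finger_force: 59.2
```

>>> play_rows(deltas=[{"offset":[0,0,-0.15],"turn":[0,0,0],"hand":0},{"offset":[0,0,-0.15],"turn":[0,0,0],"hand":0},{"offset":[0,0,-0.15],"turn":[0,0,0],"hand":0},{"offset":[0,0,-0.15],"turn":[0,0,0],"hand":0},{"offset":[0,0,-0.15],"turn":[0,0,0],"hand":0},{"offset":[0,0,-0.15],"turn":[0,0,0],"hand":0},{"offset":[0,0,-0.15],"turn":[0,0,0],"hand":0},{"offset":[0,0,-0.15],"turn":[0,0,0],"hand":0},{"offset":[0,0,-0.15],"turn":[0,0,0],"hand":0},{"offset":[0,0,-0.15],"turn":[0,0,0],"hand":0}])

```text
t: 7.58
tool_pos: [641.7, 45.0, 138.1]
ee_rot: [3.141, -0.001, 0.971]
ft_force: [-3.7, 1.1, 8.6]
opening: 23.5
finger_force: 59.3
```

```bash
python3 - <<'E'
from h import *
b=cap('scene','s1');s=ctrl.observe();print(s['t'],s['tool_pos'],s['ft_force'])
E
```

```text
7.625 [641.67995454  44.99084254 138.08761697] [-3.10567288  0.45057531  7.65536789]
```

View pics/s1.png

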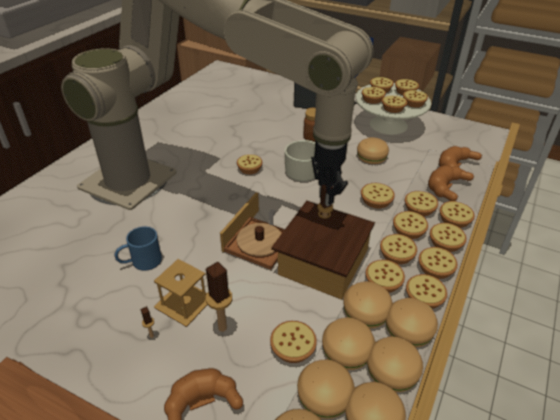

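The drawer is out and the lid lies in it, with its knob at about (259,233). The empty stand hole shows at (181,277). While the view is clear I'll measure the stand hole, lid and pot.

```bash
python3 - <<'E'
from h import *
a=pickle.load(open('s1.pkl','rb'));b=cap('top','t1')
P=[446,-303,93];print(proj(a,P),proj(b,P))
A=a['pixels'][258:300,155:213,::-1];B=b['pixels'][195:255,355:415,::-1]
C=a['pixels'][135:185,275:330,::-1];D=b['pixels'][195:250,155:215,::-1]
E=a['pixels'][195:275,215:305,::-1];F=b['pixels'][130:240,240:340,::-1]
z=lambda I:cv2.resize(I,(260,260),interpolation=cv2.INTER_CUBIC)
cv2.imwrite('pics/crop2.png',np.vstack([np.hstack([z(A),z(C),z(E)]),np.hstack([z(B),z(D),z(F)])]))
E
```

```text
[[179.70094595 275.79447709]] [[392.45096091 221.13506264]]
```

View pics/crop2.png

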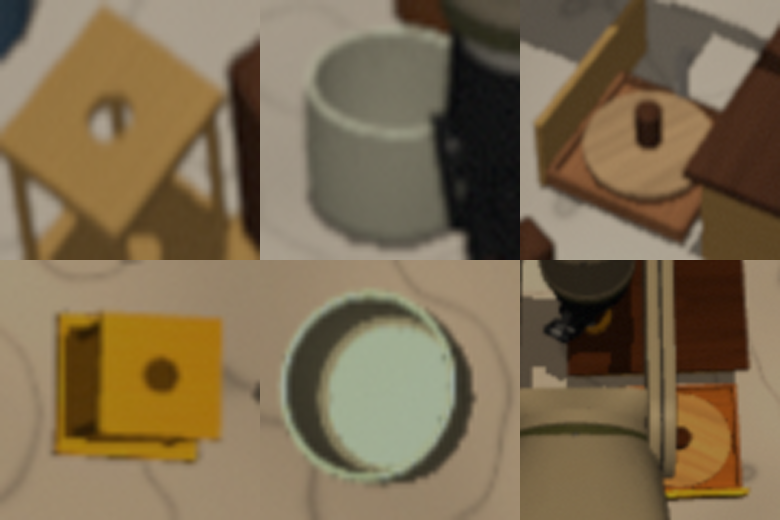

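In the crops the stand hole is at top (392.2,221.3) and scene (179.3,277.2), within about 1 px of the projected grasp position, so the rod goes back where it was taken.

>>> play_rows(deltas=[{"offset":[0,0,3],"turn":[0,0,0],"hand":0},{"offset":[0,0,8],"turn":[0,0,0],"hand":0},{"offset":[-0.5,-1,10.5],"turn":[0,0,0],"hand":0},{"offset":[-4,-7,10.5],"turn":[0,0,0],"hand":0},{"offset":[-9,-13,10.5],"turn":[0,0,0],"hand":0},{"offset":[-14,-19,10.5],"turn":[0,0,0],"hand":0},{"offset":[-18,-25,10.5],"turn":[0,0,0],"hand":0},{"offset":[-19.56,-31,10],"turn":[0,0,0],"hand":0},{"offset":[-19.56,-34.3,7.5],"turn":[0,0,0],"hand":0},{"offset":[-19.56,-34.7,5.7],"turn":[0,0,0],"hand":0},{"offset":[-19.56,-34.75,5.7],"turn":[0,0,0],"hand":0},{"offset":[-19.56,-34.75,5.7],"turn":[0,0,0],"hand":0},{"offset":[-19.56,-34.75,4.7],"turn":[0,0,0],"hand":0},{"offset":[-19.56,-34.75,3.5],"turn":[0,0,0],"hand":0},{"offset":[-19.56,-34.75,2.3],"turn":[0,0,0],"hand":0}])

```text
t: 9.55
tool_pos: [445.9, -302.3, 158.9]
ee_rot: [-3.141, -0.0, 0.972]
ft_force: [0.2, 0.1, -0.7]
opening: 23.7
finger_force: 58.5
```

>>> play_rows(deltas=[{"offset":[0,0,-1.5],"turn":[0,0,0],"hand":0},{"offset":[0,0,-3],"turn":[0,0,0],"hand":0},{"offset":[0,0,-4],"turn":[0,0,0],"hand":0},{"offset":[0,0,-4.4],"turn":[0,0,0],"hand":0},{"offset":[0,0,-4.4],"turn":[0,0,0],"hand":0}])

```text
t: 10.18
tool_pos: [445.9, -303.0, 115.9]
ee_rot: [3.141, 0.0, 0.971]
ft_force: [-0.7, -0.1, -1.4]
opening: 23.5
finger_force: 58.4
```

>>> play_rows(deltas=[{"offset":[0,0,-0.08],"turn":[0,0,0],"hand":0},{"offset":[0,0,-0.08],"turn":[0,0,0],"hand":0.3},{"offset":[0,0,-0.08],"turn":[0,0,0],"hand":0.6},{"offset":[0,0,-0.08],"turn":[0,0,0],"hand":0.8},{"offset":[0,0,-0.08],"turn":[0,0,0],"hand":0.8},{"offset":[0,0,3],"turn":[0,0,0],"hand":0.8},{"offset":[0,0,8],"turn":[0,0,0],"hand":0.8},{"offset":[0,3,13],"turn":[0,0,0],"hand":0.8},{"offset":[1,9,15],"turn":[0,0,0],"hand":0.8},{"offset":[1.4,14,15],"turn":[0,0,0],"hand":0.8},{"offset":[1.4,18.4,15],"turn":[0,0,0],"hand":0.8},{"offset":[1.4,18.4,15],"turn":[0,0,0],"hand":0.8},{"offset":[1.4,18.4,15],"turn":[0,0,0],"hand":0.8},{"offset":[1.4,18.4,15],"turn":[0,0,0],"hand":0.8}])

```text
t: 11.92
tool_pos: [459.7, -119.9, 265.7]
ee_rot: [-3.141, 0.0, 0.969]
ft_force: [-0.2, -0.8, 0.3]
opening: 68.5
finger_force: 0.0
```

```bash
python3 - <<'E'
from h import *
w=cap('wrist','w3');a=cap('scene','s2');s=ctrl.observe();print(s['t'],s['tool_pos'],s['ee_rot'],s['opening'])
b=cap('top','t2')
print(proj(w,[505,-53,59]),proj(w,[446,-303,161]))
A=cv2.resize(a['pixels'][230:330,130:250,::-1],(240,200))
cv2.imwrite('pics/w3s2.png',np.vstack([np.hstack([w['pixels'][:,:,::-1],np.vstack([A,np.zeros((220,240,3),np.uint8)])])]))
E
```

```text
12.025 [ 459.64155731 -119.85698249  265.60110272] [-3.14125009e+00  2.36079980e-04  9.69040691e-01] 68.40883635037693
[[280.26328506 106.63892264]] [[377.01841948 363.49032781]]
```

View pics/w3s2.png

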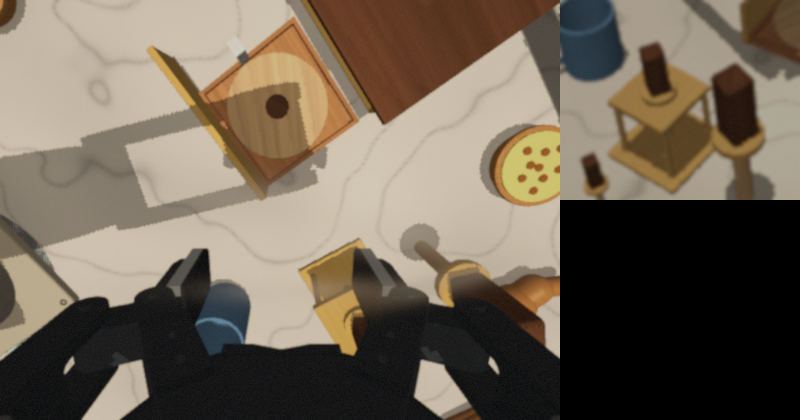

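The rod hangs in the stand again (inset). The knob is at (277,106) on the lid inside the open drawer, with the steel plate at (238,48). Now I'll measure the knob, lid and pot.

```bash
python3 - <<'E'
from h import *
w,a,a0,b0,t2=[pickle.load(open(f+'.pkl','rb')) for f in('w3','s2','scene0','top0','t2')]
kn=mask(w,(255,85,300,128),(0,0,0),(180,255,75),1);e=cv2.minEnclosingCircle(kn);print('knob w',e,onz(w,e[0],59),onz(w,e[0],42))
def g(c,roi,n):
    x0,y0,x1,y1=roi;return
ka=mask(a,(245,220,275,245),(0,0,0),(180,255,62),1);x,y,ww,hh=cv2.boundingRect(ka);print('knob s',(x,y,ww,hh))
kt=(x+ww/2-.5,y+ww*.35);print(tri((w,e[0]),(a,kt)), 'pred',proj(a,onz(w,e[0],59)))
h=cv2.cvtColor(w['pixels'],cv2.COLOR_RGB2HSV)
# pot rim: outer outline in top image and in scene
def pot(c,roi,f):
    x0,y0,x1,y1=roi;lab=cv2.cvtColor(c['pixels'],cv2.COLOR_RGB2LAB).astype(int)[y0:y1,x0:x1]
    m=(lab[:,:,1]<f).astype(np.uint8);m=cv2.morphologyEx(m,cv2.MORPH_CLOSE,np.ones((5,5)))
    k=max(cv2.findContours(m,0,1)[0],key=cv2.contourArea)+[x0,y0];return k
for nm,c in(('top',b0),('t2',t2)):
    k=pot(c,(150,195,210,250),126);ee=cv2.fitEllipse(cv2.convexHull(k));print(nm,ee,onz(c,ee[0],85))
k=pot(a0,(270,130,335,190),126);print('scene pot bbox',cv2.boundingRect(k),cv2.contourArea(k))
X=onz(b0,ee[0],85);th=np.linspace(0,2*np.pi,60);pr=proj(a0,np.c_[X[0]+58*np.cos(th),X[1]+58*np.sin(th),0*th+85]);print('pred rim bbox scene',pr.min(0),pr.max(0))
E
```

```text
knob w ((276.6666564941406, 106.0), 11.494062423706055) [502.18342577 -50.27508211  59.        ] [502.40015998 -49.58588336  42.        ]
knob s (255, 227, 9, 14)
(array([501.84643205, -50.22984187,  50.83805245]), [np.float64(0.5251940602061864), np.float64(0.5251940602060681)]) pred [[259.24906204 227.85454029]]
top ((179.6805419921875, 221.39816284179688), (40.53402328491211, 41.4863395690918), 52.394187927246094) [455.71078757 299.06671578  85.        ]
t2 ((179.62237548828125, 221.38035583496094), (40.386016845703125, 41.56029510498047), 50.751312255859375) [455.76395499 299.23255823  85.        ]
scene pot bbox (286, 147, 35, 20) 88.0
pred rim bbox scene [284.33303891 139.10877398] [322.2102054  159.90545959]
```

>>> play_rows(deltas=[{"offset":[2,3.5,-4],"turn":[0,0,0],"hand":0.6},{"offset":[4.2,7,-8],"turn":[0,0,0],"hand":0.6},{"offset":[4.2,7,-13],"turn":[0,0,0],"hand":0.6},{"offset":[4.2,7,-17],"turn":[0,0,0],"hand":0.6},{"offset":[4.2,7,-20.5],"turn":[0,0,0],"hand":0.6},{"offset":[4.2,7,-22.5],"turn":[0,0,0],"hand":0.6},{"offset":[4.2,7,-23.4],"turn":[0,0,0],"hand":0.6},{"offset":[4.2,7,-23.4],"turn":[0,0,0],"hand":0.6},{"offset":[4.2,7,-23.4],"turn":[0,0,0],"hand":0.3},{"offset":[4.2,7,-23.4],"turn":[0,0,0],"hand":0},{"offset":[4.2,7,-23.4],"turn":[0,0,0],"hand":0},{"offset":[4.2,7,-23.4],"turn":[0,0,0],"hand":0},{"offset":[4.2,7,-23.4],"turn":[0,0,0],"hand":0}], grip_force=45)

```text
t: 13.7
tool_pos: [502.8, -49.1, 33.3]
ee_rot: [3.139, -0.001, 0.971]
ft_force: [-1.2, -0.1, 6.1]
opening: 24.3
finger_force: 44.1
```

>>> play_rows(deltas=[{"offset":[0,0,0.7],"turn":[0,0,0],"hand":0},{"offset":[0,0,2],"turn":[0,0,0],"hand":0},{"offset":[0,0,5],"turn":[0,0,0],"hand":0},{"offset":[0,0,9],"turn":[0,0,0],"hand":0},{"offset":[0,0,13],"turn":[0,0,0],"hand":0},{"offset":[-1,3,16],"turn":[0,0,0],"hand":0},{"offset":[-3,7,17],"turn":[0,0,0],"hand":0},{"offset":[-5,11,17],"turn":[0,0,0],"hand":0},{"offset":[-7,15,17],"turn":[0,0,0],"hand":0},{"offset":[-9,19,17],"turn":[0,0,0],"hand":0},{"offset":[-11,22.5,17],"turn":[0,0,0],"hand":0},{"offset":[-11.8,24.5,17],"turn":[0,0,0],"hand":0},{"offset":[-11.8,24.5,17],"turn":[0,0,0],"hand":0},{"offset":[-11.8,24.5,17],"turn":[0,0,0],"hand":0},{"offset":[-11.8,24.5,17],"turn":[0,0,0],"hand":0}])

```text
t: 15.58
tool_pos: [384.1, 195.4, 202.0]
ee_rot: [3.141, 0.0, 0.969]
ft_force: [-0.3, 0.3, -2.7]
opening: 24.3
finger_force: 44.7
```

```bash
python3 - <<'E'
from h import *
w=cap('wrist','w4');a=cap('scene','s3');s=ctrl.observe();print(s['t'],s['tool_pos'],s['ee_rot'],s['opening'],s['ft_force'])
print(proj(w,[456,299,85]))
A=cv2.resize(a['pixels'][100:220,215:335,::-1],(240,240))
cv2.imwrite('pics/w4s3.png',np.hstack([w['pixels'][:,:,::-1],np.vstack([A,np.zeros((180,240,3),np.uint8)])]))
E
```

```text
15.675 [384.05962968 195.47949167 201.81839165] [3.14157505e+00 1.66173101e-04 9.69302103e-01] 24.6400702015909 [-0.56470771 -0.60901818 -1.96084179]
[[281.55310862  38.57894889]]
```

View pics/w4s3.png

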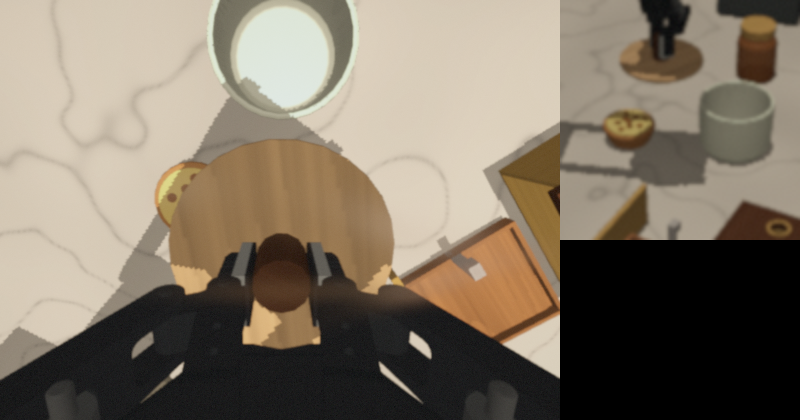

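The lid is held level with its knob centred at (281,275), and the pot rim is centred near (283,40). I'll fit circles to the lid's front arc and the rim from this picture.

```bash
python3 - <<'E'
from h import *
from scipy.optimize import least_squares
w=pickle.load(open('w4.pkl','rb'))
def fit(P,r0=None):
    f=lambda p:np.hypot(P[:,0]-p[0],P[:,1]-p[1])-(r0 or p[2])
    r=least_squares(f,[*P.mean(0),60],loss='soft_l1');return r.x.round(1),np.abs(f(r.x)).mean().round(2)
hsv=cv2.cvtColor(w['pixels'],cv2.COLOR_RGB2HSV);lab=cv2.cvtColor(w['pixels'],cv2.COLOR_RGB2LAB).astype(int)
# pot outer edge: greenish region
m=((lab[:,:,1]<127)).astype(np.uint8);m[130:]=0;m[:,:195]=0;m[:,370:]=0
m=cv2.morphologyEx(cv2.morphologyEx(m,cv2.MORPH_OPEN,np.ones((3,3))),cv2.MORPH_CLOSE,np.ones((7,7)))
k=cv2.convexHull(max(cv2.findContours(m,0,1)[0],key=cv2.contourArea))[:,0];print(cv2.boundingRect(k))
cy=38; kk=np.array([p for p in k if p[1]>2])
for z in(80,85,90):
    print('pot',z,fit(np.array([onz(w,p,z)[:2] for p in kk])))
P=np.array([onz(w,p,85)[:2] for p in kk]);print('r58',fit(P,58))
# lid front arc: topmost wood-coloured pixel per column
pts=[]
for u in range(215,372,4):
    s=hsv[:,u,1].astype(float);g=np.diff(cv2.GaussianBlur(s[:,None],(1,5),0)[:,0])
    v=130+np.argmax(g[130:215]);pts.append((u,v+.5))
T=ctrl.observe()['tool_pos'];zl=T[2]-8.3
L=np.array([onz(w,p,zl)[:2] for p in pts]);print('lid',fit(L),fit(L,60),'tcp',T); print(pts[::6])
E
```

```text
(206, 0, 153, 119)
pot 80 (array([457.2, 299.2,  58.7]), np.float64(0.22))
pot 85 (array([456.5, 298.3,  57.6]), np.float64(0.22))
pot 90 (array([455.9, 297.4,  56.5]), np.float64(0.21))
r58 (array([456.9, 298.7,  60. ]), np.float64(0.31))
lid (array([384.7, 196.3,  57.7]), np.float64(0.11)) (array([383. , 194.5,  60. ]), np.float64(0.2)) tcp [384.05962968 195.47949167 201.81839165]
[(215, np.float64(158.5)), (239, np.float64(145.5)), (263, np.float64(139.5)), (287, np.float64(138.5)), (311, np.float64(142.5)), (335, np.float64(151.5)), (359, np.float64(169.5))]
```

Pot rim is at (456.5,298.6); its fitted radius at z=85 is 57.6, which agrees with the rim height. The lid centre lies within about 1 mm of the TCP. I'll carry it over and lower it to just above the rim.

>>> play_rows(deltas=[{"offset":[2.5,3.6,0],"turn":[0,0,0],"hand":0},{"offset":[5,7.2,0],"turn":[0,0,0],"hand":0},{"offset":[7,10,-1],"turn":[0,0,0],"hand":0},{"offset":[7.25,10.3,-4],"turn":[0,0,0],"hand":0},{"offset":[7.25,10.3,-7],"turn":[0,0,0],"hand":0},{"offset":[7.25,10.3,-8.3],"turn":[0,0,0],"hand":0},{"offset":[7.25,10.3,-8.3],"turn":[0,0,0],"hand":0},{"offset":[7.25,10.3,-8.3],"turn":[0,0,0],"hand":0}])

```text
t: 16.68
tool_pos: [457.2, 299.4, 120.4]
ee_rot: [3.141, -0.002, 0.97]
ft_force: [-0.2, 0.6, -2.1]
opening: 24.4
finger_force: 44.7
```

>>> play_rows(deltas=[{"offset":[-0.05,-0.06,-0.5],"turn":[0,0,0],"hand":0},{"offset":[-0.05,-0.06,-0.9],"turn":[0,0,0],"hand":0},{"offset":[-0.05,-0.06,-1.3],"turn":[0,0,0],"hand":0},{"offset":[-0.05,-0.06,-1.6],"turn":[0,0,0],"hand":0},{"offset":[-0.05,-0.06,-1.8],"turn":[0,0,0],"hand":0},{"offset":[-0.05,-0.06,-1.9],"turn":[0,0,0],"hand":0},{"offset":[-0.05,-0.06,-1.95],"turn":[0,0,0],"hand":0},{"offset":[-0.05,-0.06,-1.95],"turn":[0,0,0],"hand":0}])

```text
t: 17.68
tool_pos: [455.9, 298.6, 99.5]
ee_rot: [3.141, -0.0, 0.971]
ft_force: [-0.3, -0.1, -1.9]
opening: 24.6
finger_force: 45.0
```

>>> play_rows(deltas=[{"offset":[0,0,-0.08],"turn":[0,0,0],"hand":0},{"offset":[0,0,-0.15],"turn":[0,0,0],"hand":0},{"offset":[0,0,-0.15],"turn":[0,0,0],"hand":0}])

```text
t: 18.05
tool_pos: [456.0, 298.7, 99.4]
ee_rot: [3.141, -0.001, 0.971]
ft_force: [-5.8, -3.4, 10.6]
opening: 24.4
finger_force: 46.1
```

Contact came at TCP z 99.4, against 99.3 expected for a seated lid. I'll ease off, release and back away.

>>> play_rows(deltas=[{"offset":[0,0,0.1],"turn":[0,0,0],"hand":0},{"offset":[0,0,0.1],"turn":[0,0,0],"hand":0.3},{"offset":[0,0,0.1],"turn":[0,0,0],"hand":0.5},{"offset":[0,0,0.1],"turn":[0,0,0],"hand":0.7},{"offset":[0,0,0.1],"turn":[0,0,0],"hand":0.7},{"offset":[0,0,2],"turn":[0,0,0],"hand":0.7},{"offset":[0,0,5],"turn":[0,0,0],"hand":0.7},{"offset":[0,0,10],"turn":[0,0,0],"hand":0.7},{"offset":[-4,-4,14],"turn":[0,0,0],"hand":0.7},{"offset":[-7,-9,15],"turn":[0,0,0],"hand":0.7},{"offset":[-7,-10,15],"turn":[0,0,0],"hand":0.7},{"offset":[-7,-10,15],"turn":[0,0,0],"hand":0.7},{"offset":[-7,-10,15],"turn":[0,0,0],"hand":0.7}])

```text
t: 19.68
tool_pos: [386.1, 199.1, 247.7]
ee_rot: [-3.141, -0.0, 0.971]
ft_force: [0.2, 0.0, -0.3]
opening: 60.1
finger_force: 0.0
```

```bash
python3 - <<'E'
from h import *
w=cap('wrist','w5');a=cap('scene','s4');s=ctrl.observe();print(s['t'],s['tool_pos'],s['opening'])
r=lambda y0,y1,x0,x1:cv2.resize(a['pixels'][y0:y1,x0:x1,::-1],(240,210),interpolation=cv2.INTER_CUBIC)
cv2.imwrite('pics/fin.png',np.hstack([w['pixels'][:,:,::-1],np.vstack([r(120,190,265,345),r(245,325,140,231)])]))
E
```

```text
19.775 [385.85354558 199.16886475 247.26799148] 59.5209779333524
```

View pics/fin.png

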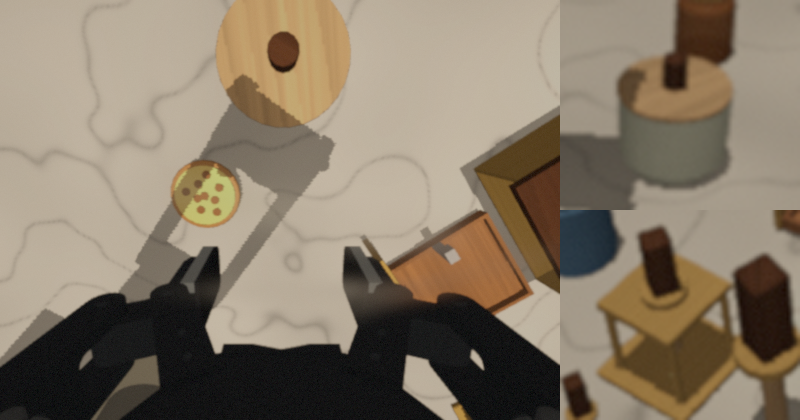

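The lid at (283,60) lies flush and level on the pot, and the rod hangs in its stand with the collar on the plate. Handing in.

```bash
python3 -c "
from rig import close_job
print(close_job())"
```

```text
the job is handed in; nothing more can be done
None
```

The job is handed in at about 20 s of the 58 s: the drawer sprang open, the rod hangs back in its stand, and the final pictures show the lid seated level on the pot; the hand-in returned no verdict.

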